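# Third hand at the tacking slide

### The arm

A 6-joint arm with a two-finger parallel gripper is mounted at the origin on the work surface. World frame = base frame: x ahead of the robot, y to its left, z up, the work surface at z = 0. Lengths are in m, angles in rad, forces in N, time in s.
With the tool pointing down it reaches from about 0.3 to 0.85 m from the base axis. Payload 4.2 kg.
Tool frame: the origin (TCP) lies between the finger pads; the fingertips stand 11 mm ahead of it and the grasp point (between the pads) lies 8 mm behind it; z points along the fingers, y is the line along which they close (so a half turn about z gives the same grasp; the last joint's range is limited). The gripper opens to 91 mm and grips with 3 to 60 N. Pads are 32 mm wide; open, the fingers measure 118 mm over their backs; the gripper's body (76 mm by 178 mm) begins 60 mm behind the grasp point.
Start: joints at [1.101, 0.32, 1.565, -0, 1.257, -0.02], TCP at [0.25, 0.518, 0.225] pointing down, gripper open.
Joint ranges: [-3.11, 3.11], [-0.84, 2.01], [0.21, 2.61], [-1.34, 4.49], [0.05, 2.63], [-2.56, 2.56]. Speed limits (rad/s): [2.57, 2.57, 3.14, 3.14, 3.14, 3.14].

### API

Orientations are given as a rotation vector (axis times angle).
In Python, from workcell import manip gives the robot as it stands. Calls block until the motion is done:
- manip.move_ptp(position, orientation): joint-space move of the TCP to a pose.
- manip.move_l(position, frame=None, speed=0.15, stop_force=None): straight line of the TCP; frame=None keeps the orientation; speed is the mean speed in m/s. With stop_force (N) it stops when the force on the tool has changed by that much, and returns True; else False.
- manip.move_joints(angles): joint-space move.
- manip.let_go() and manip.gripper_close(squeeze=None): open the fingers fully, or close them until they stop; squeeze is the grip in N (None keeps the last).
- manip.wait(seconds).
- manip.ik(position, orientation): joint angles nearest the present ones, or None.
- manip.get_state(): the state.
- manip.grab_frame(name): name is "side" or "top" or "wrist"; returns the picture (400x640x3 uint8, blue, green, red); there is no depth.
- manip.camera_model(name): a dict with "fx", "fy", "cx", "cy" (pixels), "k1" (the pictures are not rectified: a ray, as slopes to the right and down, at radius r is drawn at 1 + k1 r^2 times it, then the intrinsics apply), "world_to_cam" (4x4, takes a point from world to camera coordinates). Camera axes: x right, y up, looking along -z (the intrinsics and any distortion apply to the point x, -y, -z); pixel columns grow to the right and rows downward; lengths in m; the calibration is good to about 2 mm. A picture is of the moment at which its call begins: read the wrist's pose just before it. camera_model takes no time and is no camera call; for the wrist camera it gives the pose at the moment of the call.
A pose or a line that the arm cannot do raises manip.IKError and nothing moves.
- manip.hand_in(): hands the job in; it is judged then, once.
Trained networks look in the newest picture that a camera, given by its name, has taken for a name from the list of things; names that differ only in an ending like _2 or _b are one class to them, and where a whole thing is asked for, a point or a joint stands for the part that bears it (a point fixed in the world has none). Each returns a list of dicts, best first, with "conf" (0 to 1); they miss things now and then, are a little off and sometimes report something else, mostly with a low value. They report only what shows in the picture. A call takes as long as a camera call. They do not tell look-alikes from the thing itself.
- manip.spot_in(camera, thing): "point" ([column, row] in pixels, amid what is visible of it).
- manip.regions_of(camera, thing): "pixels" (400x640 bool, what is visible of it) and "point" ([column, row] in pixels, amid what is visible of it).
- manip.spot_point(camera, thing): "point" ([column, row] in pixels: a listed point, or the origin of a listed thing).
The state is a dict: "time": time; "qpos": joint angles; "qvel": joint speeds; "effort": joint torques, N m; "ee_pos": TCP position; "eef_rot": TCP orientation; "force": force on the tool from outside, world axes, zero at the start; "moment": the same for the moment, N m; "opening": opening from 0.0 (shut) to 1.0 (fully open); "grip_force": force on a finger pad.
Only numpy, scipy, OpenCV 4.12 (cv2) and the standard library are available. Lean on these libraries where they do the work, as an engineer would, in place of code of your own. Each camera call takes 0.05 s, during which the arm holds its last target. There are 200 camera calls.

### The job

Push the jig carriage along its rails to the next station, the tacking station with the red tab, so that it sits in the detent there. Then push the loose angle cleat on the carriage away from you until its upright leg is flat against the fence and keep it pressed there with a steady push of about 12 newtons (7 to 18 is fine; never shove it over 45), as a third hand for the welder who is about to tack it. Finish while still holding it pressed, and leave the other things on the bench where they are.

Things in the scene. Friction and masses are not known exactly. Their poses are not given: they have to be found in the camera images.
- plunger_top (a point): Top of the brass spring plunger on the carriage's robot-side edge, 58 mm above the bench, at x -0.163, y 0.06 m in the fence's frame. Its ball drops into notches of the index bar below it; within 4 mm of a notch it centres the carriage once that is let go. Leaving a notch takes 10 to 15 N, sliding elsewhere 2 to 3 N; the carriage has about 3 kg and runs along the fence's y only.
- red_tab (a point): Centre of the red tab (20 x 34 mm) on the robot's side of the bed, 20 mm above the bench, at the tacking station's notch, with a red stripe across the bed; axes as the fence's. The carriage is at this station when plunger_top's y equals the tab's; at first it is 80 to 140 mm short (towards -y). Grey tabs and stripes 140 mm either side mark the other stations; end stops just past them.
- knob (a point): Top centre of the black knob for moving the carriage, upright on its aluminium plate (205 x 180 mm, top at 48 mm) at the robot's side; grip it from above or push it. Knob 28 mm across between 73 and 90 mm above the bench, top at 98 mm; below it an 18 mm post. It lies at x -0.133, y 0 in the fence's frame.
- fence: Steel fence on the carriage, 110 mm long, 18 mm thick, top 40 mm above its origin. Origin: middle of the face that the cleat goes against, level with the top of the dark base plate (56 mm above the bench). x is level and points from the robot's side into the face (the way to press; the face is rigid); y runs along the rails, to the robot's left (the way to push the carriage); z up.
- nest (a point): Middle of the dark base plate's top (112 x 79 mm), 56 mm before the fence's face; the cleat stands on this plate. Two dark side locators, 80 mm apart, run along its long edges from 9 to 104 mm before the face and stand 14 mm above it; one has a small black thumb screw outside.
- cleat: Loose angle, red-brown steel, on the base plate between the side locators (5 mm free a side): upright leg 40 mm, flat leg 80 mm, 6 mm thick, 70 mm long in y, about 0.4 kg. Origin: middle of the lower edge of the upright leg's back, 10 to 28 mm from the fence at first. x to the fence, z up: upright leg x -6 to 0, flat leg to x -80 mm. Push on the inner face at x -6 mm; it slides at 1 to 3 N.
- spare_cleat: A second, identical cleat (same frame) standing on the bench; leave it.
- thermos: Black flask with steel cap, 76 mm across, 240 mm high; origin under its centre; leave it.
- tumbler: Dark steel drinking cup, 80 mm across, 100 mm high; origin under its centre; leave it.
- hammer: Hammer lying on the bench, origin below its middle; leave it.
- bolt_tin: Round open tin with bolts, 90 mm across, 35 mm high; origin under its centre; leave it.
- try_square: Try square with wooden stock (110 mm) and steel blade (150 mm), 16 mm high; origin under the stock's centre; leave it.
- weld_magnet: Red welding magnet, 90 x 70 mm, 20 mm high; origin under its long bar; leave it.
There are look-alikes about, which are no part of the job. What is shaped like the cleat but blue or purple is not meant.

How it is judged:
On the way, in this order (a step that is already met when the one before it is completed fails the run):
1. the carriage rests in the detent of the tacking station (y of plunger_top in the frame of red_tab between -0.0025 and 0.0025 m and linear speed of fence below 0.01 m/s), for 0.3 s.
2. the cleat is flat on the fence and pressed with 7 to 18 N (y of plunger_top in the frame of red_tab between -0.0025 and 0.0025 m and x of cleat in the frame of fence above -0.003 m and angle between the x axis of cleat and the x axis of fence, either way round below 0.05 rad and angle between cleat's own z axis and vertical below 0.06 rad and z of cleat in the frame of fence below 0.003 m and contact force between cleat and fence between 7 and 18 N and contact force between the fingers and cleat above 3 N), for 0.3 s.
At the end, for the whole second after the job is handed in: The carriage is in the tacking detent (plunger over the red tab within 2.5 mm); the cleat's back is on the fence (within 3 mm, 0.05 rad), standing on the base plate; the fingers press it so that cleat and fence push on each other with 7 to 18 N, all through the last second (all of step 2); the arm keeps its last pose, push and grip.
It fails at once if the cleat is shoved against the fence with more than 45 N (contact force between cleat and fence above 45 N).
It fails at once if another thing on the bench is moved by more than 25 mm (distance of any of spare_cleat, thermos, tumbler, hammer, bolt_tin, try_square, weld_magnet from where it was at the start of the episode above 0.025 m).
It also fails if it takes over 56 s, if anything falls off the work surface, if the arm or the gripper's body presses on something with over 40 N, if the wrist force passes 120 N, or if a joint passes its speed limit or range.

## Working session

There is one attempt and no reset: what is moved stays moved. The work goes in short steps, each a Python script; the robot and the scene stay as the last script left them, time stands still between calls to the robot, and variables do not carry over. Pictures are saved under pics/ and viewed, at most 10 in all, crops included, and the job is handed in when it is done.

```bash
mkdir -p pics; ls; cat > h.py <<'E'
import numpy as np, cv2
from workcell import manip
def ray(cam,px,m=None):
    m=m or manip.camera_model(cam)
    d=np.array([(px[0]-m["cx"])/m["fx"],(px[1]-m["cy"])/m["fy"]]); u=d.copy()
    for _ in range(20): u=d/(1+m["k1"]*(u@u))
    T=np.array(m["world_to_cam"]); R=T[:3,:3]
    return -R.T@T[:3,3], R.T@np.array([u[0],-u[1],-1.])
def at_z(cam,px,z,m=None):
    o,d=ray(cam,px,m); return o+d*(z-o[2])/d[2]
def proj(cam,p,m=None):
    m=m or manip.camera_model(cam)
    c=(np.array(m["world_to_cam"])@np.r_[p,1])[:3]; u=np.array([c[0],-c[1]])/-c[2]
    u=u*(1+m["k1"]*(u@u)); return np.array([m["cx"]+m["fx"]*u[0],m["cy"]+m["fy"]*u[1]])
def tri(obs):
    A=np.zeros((3,3));b=np.zeros(3)
    for c,px in obs:
        o,d=ray(c,px); d=d/np.linalg.norm(d); P=np.eye(3)-d@d.T if 0 else np.eye(3)-np.outer(d,d); A+=P;b+=P@o
    return np.linalg.solve(A,b)
E
python3 - <<'E'
from h import *
np.set_printoptions(precision=4,suppress=True)
Z=dict(plunger_top=.058,red_tab=.02,knob=.098,fence=.056,nest=.056,cleat=.056,spare_cleat=0,thermos=0,tumbler=0)
for c in("top","side"):
    im=manip.grab_frame(c); cv2.imwrite(f"pics/{c}0.png",im)
    for t,z in Z.items():
        for r in manip.spot_point(c,t)[:3]: print(c,t,np.round(r["conf"],2),np.round(r["point"]),at_z(c,r["point"],z))
s=manip.get_state(); print(s["time"],s["eef_rot"],s["ee_pos"],s["force"])
E
```

```text
pics
top plunger_top 0.9 [346. 215.] [ 0.4744 -0.0437  0.058 ]
top red_tab 0.7 [306. 218.] [0.4705 0.0787 0.02  ]
top knob 0.8 [367. 214.] [ 0.4746 -0.1044  0.098 ]
top fence 0.71 [371. 169.] [ 0.6199 -0.1263  0.056 ]
top nest 0.91 [370. 186.] [ 0.5652 -0.1209  0.056 ]
top cleat 0.89 [419. 144.] [ 0.6962 -0.2806  0.056 ]
top cleat 0.84 [352. 250.] [ 0.3687 -0.0599  0.056 ]
top cleat 0.6 [374. 174.] [ 0.6042 -0.1333  0.056 ]
top spare_cleat 0.77 [367. 120.] [ 0.7949 -0.1261  0.    ]
top tumbler 0.9 [480. 174.] [ 0.6098 -0.4933  0.    ]
top tumbler 0.21 [307. 125.] [0.7819 0.0744 0.    ]
side plunger_top 0.74 [315. 228.] [ 0.476  -0.0488  0.058 ]
side red_tab 0.86 [294. 216.] [0.4926 0.0867 0.02  ]
side knob 0.55 [331. 220.] [ 0.5018 -0.0908  0.098 ]
side fence 0.84 [372. 222.] [ 0.6262 -0.1287  0.056 ]
side fence 0.29 [324. 336.] [ 0.2463 -0.3852  0.056 ]
side nest 0.87 [353. 228.] [ 0.5637 -0.1182  0.056 ]
side cleat 0.94 [367. 226.] [ 0.6028 -0.1351  0.056 ]
side cleat 0.66 [291. 260.] [ 0.3363 -0.1263  0.056 ]
side cleat 0.6 [429. 255.] [ 0.6457 -0.3358  0.056 ]
side thermos 0.91 [267. 166.] [0.6173 0.4518 0.    ]
side tumbler 0.58 [466. 311.] [ 0.6085 -0.4996  0.    ]
side tumbler 0.54 [367. 194.] [0.785  0.0618 0.    ]
1.0 [0.7006 3.0625 0.0002] [0.25   0.5178 0.225 ] [ 0.4119  0.5573 -0.0161]
```

View pics/top0.png

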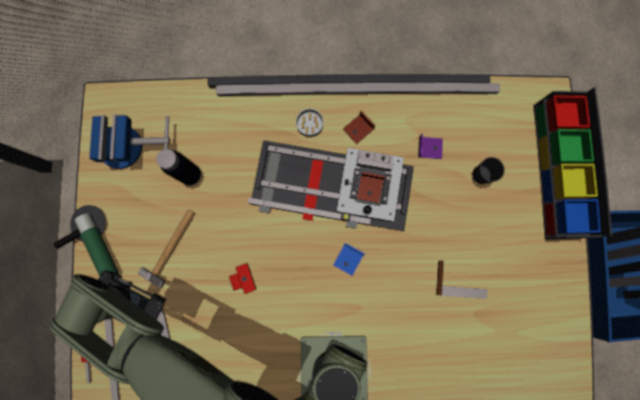

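View pics/side0.png

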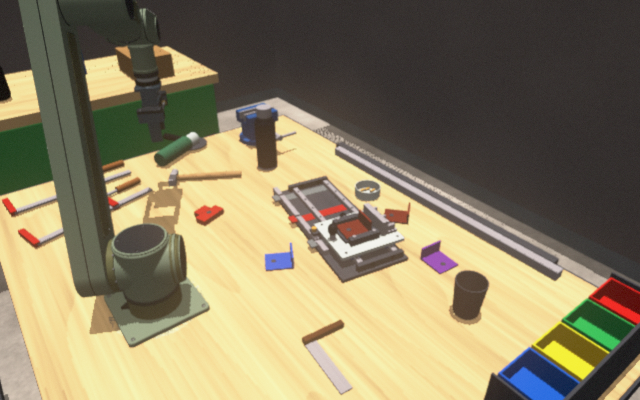

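The bed is yawed about -0.13 rad, with the carriage right of the red stripe (stripe ~(315,190), knob ~(367,210), cleat ~(372,187) in the top picture). The cleat on the carriage is the detection near (0.603,-0.134). Next I take a closer look with the wrist camera.

```bash
cat >> h.py <<'E'
from scipy.spatial.transform import Rotation as Ro
np.set_printoptions(precision=4,suppress=True)
def down(a):  # tool z down, tool y along fence y
    x=np.array([np.cos(a),np.sin(a),0]); y=np.array([-np.sin(a),np.cos(a),0])
    return Ro.from_matrix(np.c_[-x,y,[0,0,-1]]).as_rotvec()
E
python3 - <<'E'
from h import *
a=-.13
manip.move_ptp([.50,-.06,.32],down(a)); manip.wait(.3)
m=manip.camera_model("wrist"); im=manip.grab_frame("wrist"); cv2.imwrite("pics/w0.png",im)
T=np.array(m["world_to_cam"]); print("cam",-T[:3,:3].T@T[:3,3],"axis",-T[2,:3])
Z=dict(plunger_top=.058,red_tab=.02,knob=.098,fence=.056,nest=.056,cleat=.056)
for t,z in Z.items():
    for r in manip.spot_point("wrist",t)[:2]: print(t,np.round(r["conf"],2),np.round(r["point"]),at_z("wrist",r["point"],z,m))
s=manip.get_state(); print(s["time"],s["qpos"],s["ee_pos"],s["force"])
E
```

```text
cam [ 0.423  -0.0502  0.4804] axis [ 0.2729 -0.0356 -0.9614]
plunger_top 0.71 [335. 153.] [ 0.4758 -0.0395  0.058 ]
red_tab 0.66 [406. 140.] [0.4757 0.0786 0.02  ]
knob 0.9 [289. 178.] [ 0.4967 -0.1075  0.098 ]
knob 0.39 [129.  48.] [ 0.3067 -0.2799  0.098 ]
fence 0.82 [286. 250.] [ 0.6254 -0.1391  0.056 ]
nest 0.54 [289. 174.] [ 0.4989 -0.1126  0.056 ]
cleat 0.68 [305.  85.] [ 0.3761 -0.0698  0.056 ]
cleat 0.6 [289. 234.] [ 0.598  -0.1297  0.056 ]
3.925 [-0.1423  0.1586  1.5446 -0.      1.4384 -1.5831] [ 0.5  -0.06  0.32] [-0.3555  1.0311  0.112 ]
```

View pics/w0.png

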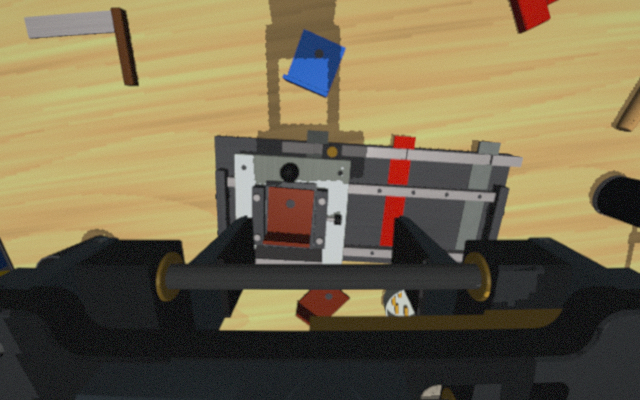

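The wrist picture shows the knob at (289,172), the brass plunger at (333,152), the red tab at (402,140), and the cleat between the locators with its upright leg near row 238. The thumb screw is on the +y locator at (338,218). I'll refine yaw and travel from colour blobs.

```bash
python3 - <<'E'
from h import *
im=cv2.imread("pics/w0.png"); m=manip.camera_model("wrist"); hsv=cv2.cvtColor(im,cv2.COLOR_BGR2HSV)
red=((hsv[...,0]<6)|(hsv[...,0]>174))&(hsv[...,1]>190)&(hsv[...,2]>150)
red[:,:370]=0; red[:,425:]=0; red[:132]=0
def line(z,r0,r1):
    pts=[]
    for r in range(r0,r1):
        c=np.flatnonzero(red[r])
        if len(c)>8: pts.append(at_z("wrist",[c.mean(),r],z,m)[:2])
    pts=np.array(pts); v=np.polyfit(pts[:,0],pts[:,1],1); return np.arctan(v[0]),v,len(pts)
print("stripe",line(.015,168,184),line(.015,200,235))
for r in range(133,165,2): c=np.flatnonzero(red[r]); print(r,(c.min(),c.max()) if len(c) else None,end=" ")
# rail edge / white plate edges
g=cv2.cvtColor(im,cv2.COLOR_BGR2GRAY)
wh=(hsv[...,1]<40)&(hsv[...,2]>180); wh[:,:225]=0; wh[:,352:]=0;wh[:150]=0;wh[265:]=0
L=[];Rr=[]
for r in range(185,240):
    c=np.flatnonzero(wh[r])
    if len(c): L.append(at_z("wrist",[c.min(),r],.048,m)[:2]);Rr.append(at_z("wrist",[c.max(),r],.048,m)[:2])
for q in(L,Rr): q=np.array(q); print("plate edge",np.arctan(np.polyfit(q[:,0],q[:,1],1)[0]),q.mean(0))
br=(abs(hsv[...,0].astype(int)-18)<8)&(hsv[...,1]>120); br[:144]=0;br[162:]=0;br[:,:322]=0;br[:,345:]=0
y,x=np.nonzero(br);print("brass",x.mean(),y.mean(),len(x),at_z("wrist",[x.mean(),y.mean()],.058,m))
k=g<35;k[:160]=0;k[186:]=0;k[:,:275]=0;k[:,305:]=0
y,x=np.nonzero(k);print("knob",x.mean(),y.mean(),len(x),at_z("wrist",[x.mean(),y.mean()],.094,m))
y,x=np.nonzero(red[:150]);print("tab",x.mean(),y.mean(),at_z("wrist",[x.mean(),y.mean()],.02,m))
cv2.imwrite("pics/w0c.png",cv2.resize(im[125:275,210:430],None,fx=3.6,fy=3.6,interpolation=cv2.INTER_CUBIC))
E
```

```text
stripe (np.float64(-0.16229263558080148), array([-0.1637,  0.1503]), 16) (np.float64(-0.3336985216928272), array([-0.3467,  0.2551]), 35)
133 None 135 None 137 (np.int64(395), np.int64(410)) 139 (np.int64(395), np.int64(414)) 141 (np.int64(394), np.int64(413)) 143 (np.int64(394), np.int64(413)) 145 (np.int64(394), np.int64(413)) 147 (np.int64(396), np.int64(413)) 149 None 151 None 153 None 155 None 157 None 159 None 161 (np.int64(390), np.int64(409)) 163 (np.int64(391), np.int64(409)) plate edge 1.0556148451615037 [ 0.5595 -0.1492]
plate edge -0.2071257407923533 [ 0.5746 -0.0346]
brass 331.7659574468085 151.17021276595744 94 [ 0.4728 -0.0438  0.058 ]
knob 289.075 172.3375 240 [ 0.4899 -0.107   0.094 ]
tab 403.72850678733033 141.96380090497738 [0.4776 0.0741 0.02  ]
```

View pics/w0c.png

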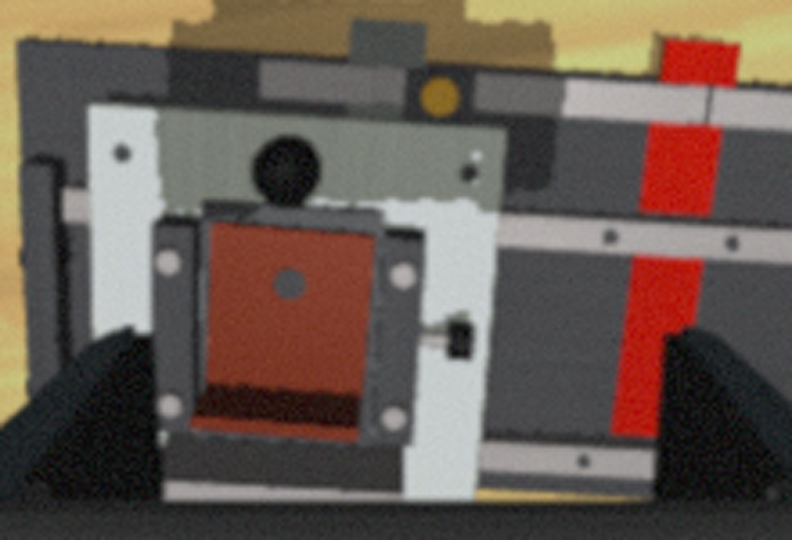

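The crop confirms it: plate front edge from crop (90,104) to (505,127), right edge from (505,127) to (475,498), plunger at (440,97), tab between columns 660 and 738. Next I compute yaw from these edges.

```bash
python3 - <<'E'
from h import *
m=manip.camera_model("wrist")
P=lambda c,r,z: at_z("wrist",[210+(c+.5)/3.6-.5,125+(r+.5)/3.6-.5],z,m)[:2]
def yaw(a,b,z,along):
    v=P(*b,z)-P(*a,z); return np.arctan2(v[1],v[0]) if along=='x' else np.arctan2(-v[0],v[1])
print(yaw((90,104),(505,127),.048,'y'),yaw((505,127),(475,498),.048,'x'),yaw((20,40),(655,77),.015,'y'),yaw((650,125),(612,435),.015,'x'),yaw((498,240),(792,257),.03,'y'),yaw((160,217),(153,440),.07,'x'),yaw((424,232),(408,440),.07,'x'))
a=-.135
for a in(-.12,-.135,-.15):
    R=np.array([[np.cos(a),-np.sin(a)],[np.sin(a),np.cos(a)]])
    pl=P(440,97,.058); kn=P(286,170,.096); tab=P(699,62,.02)
    A=P(90,104,.048);B=P(505,127,.048)
    print(a,"plunger",pl,"knob",kn,"tab",tab,"F(pl)",pl-R@[-.163,.06],"F(kn)",kn-R@[-.133,0],"dy",(R.T@(tab-pl)),"len",np.linalg.norm(B-A), "stripe y",(R.T@(P(685,127,.015)-pl))[1],"cleat top edge",R.T@(P(275,437,.096)-(kn-R@[-.133,0])))
E
```

```text
-0.18715282107807468 -0.18480537721837093 -0.1890367717971162 -0.18732543377300034 -0.18992985707106527 -0.22967813760586525 -0.20082987167694033
-0.12 plunger [ 0.4734 -0.0437] knob [ 0.4889 -0.1065] tab [0.4774 0.0743] F(pl) [ 0.6281 -0.1228] F(kn) [ 0.6209 -0.1225] dy [-0.0102  0.1176] len 0.1775543512475448 stripe y 0.11445455801018097 cleat top edge [-0.0205 -0.0096]
-0.135 plunger [ 0.4734 -0.0437] knob [ 0.4889 -0.1065] tab [0.4774 0.0743] F(pl) [ 0.6269 -0.1251] F(kn) [ 0.6207 -0.1244] dy [-0.0119  0.1174] len 0.1775543512475448 stripe y 0.11473941062750076 cleat top edge [-0.0204 -0.0079]
-0.15 plunger [ 0.4734 -0.0437] knob [ 0.4889 -0.1065] tab [0.4774 0.0743] F(pl) [ 0.6256 -0.1274] F(kn) [ 0.6204 -0.1264] dy [-0.0137  0.1172] len 0.1775543512475448 stripe y 0.11499844736148263 cleat top edge [-0.0203 -0.0062]
```

```bash
cat >> h.py <<'E'
A=-.187; X=np.array([np.cos(A),np.sin(A),0]); Y=np.array([-np.sin(A),np.cos(A),0])
def st(t=""):
    s=manip.get_state(); f=s["force"]; print(t,"t",round(s["time"],2),"p",s["ee_pos"],"fXYZ",np.array([f@X,f@Y,f[2]]),"open",round(s["opening"],3),"grip",s["grip_force"]); return s
E
python3 - <<'E'
from h import *
k=np.array([.4889,-.1065,0])
manip.move_ptp(k+[0,0,.17],down(A)); st()
hit=manip.move_l(k+[0,0,.0735],speed=.08,stop_force=12); st(hit)
if not hit:
    manip.gripper_close(25); s=st("closed")
    p=np.array(s["ee_pos"])
    manip.move_l(p+Y*.1167,speed=.06); manip.wait(.2); st("moved")
    m=manip.camera_model("wrist"); im=manip.grab_frame("wrist"); cv2.imwrite("pics/w1.png",im)
    for t,z in (("plunger_top",.058),("red_tab",.02)):
        for r in manip.spot_point("wrist",t)[:2]: q=at_z("wrist",r["point"],z,m); print(t,r["conf"],r["point"],q,q@Y)
E
```

```text
t 4.6 p [ 0.4901 -0.1067  0.1711] fXYZ [-0.2769 -0.3622 -0.4995] open 1.001 grip 0.0
False t 5.96 p [ 0.4893 -0.1066  0.074 ] fXYZ [-0.3894 -0.1846 -0.7789] open 0.999 grip 0.0
closed t 6.96 p [ 0.4889 -0.1065  0.0735] fXYZ [ 0.0176 -0.5772  0.362 ] open 0.292 grip 25.000024784694688
moved t 9.25 p [0.5108 0.0078 0.0735] fXYZ [ 2.466  -4.5135 -2.0471] open 0.291 grip 24.9998064413694
plunger_top 0.58 [414.0, 200.2] [0.4966 0.0706 0.058 ] 0.16164830293900495
red_tab 0.63 [400.8, 163.4] [0.4788 0.074  0.02  ] 0.16173510092241278
```

```bash
test -f pics/w1.png && echo ok
```

```text
ok
```

View pics/w1.png

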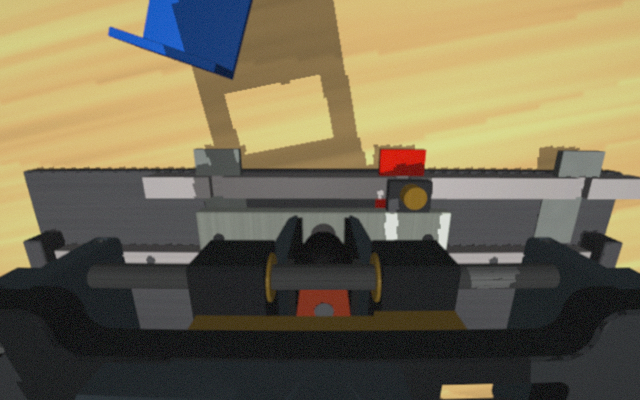

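The wrist picture shows the plunger at (414,197) over the red tab at (402,163), with about 1 mm between them along y. I'll let go so the detent centres, lift and check.

```bash
python3 - <<'E'
from h import *
manip.let_go(); manip.wait(.5); s=st("released")
p=np.array(s["ee_pos"])
m=manip.camera_model("wrist"); im=manip.grab_frame("wrist"); cv2.imwrite("pics/w2.png",im)
hsv=cv2.cvtColor(im,cv2.COLOR_BGR2HSV)
Q={}
for t,z in (("plunger_top",.058),("red_tab",.02)):
    r=manip.spot_point("wrist",t)
    for r in r[:1]: q=at_z("wrist",r["point"],z,m); print(t,r["conf"],r["point"],q,q@Y)
for n,mask,z in (("brass",(abs(hsv[...,0].astype(int)-20)<7)&(hsv[...,1]>130),.058),("tab",(hsv[...,0]<5)&(hsv[...,1]>190)&(hsv[...,2]>120),.02)):
    w=np.zeros_like(mask); w[(slice(182,212) if n=="brass" else slice(145,178)),370:440]=1; mask&=w
    y,x=np.nonzero(mask); q=at_z("wrist",[(x.min()+x.max())/2,(y.min()+y.max())/2],z,m); print(n,len(x),x.min(),x.max(),y.min(),y.max(),q,q@Y)
manip.move_l(p+[0,0,.12],speed=.15)
manip.gripper_close(10)
P=np.array([.4889,-.1065,0])+Y*.1167+X*.02
manip.move_ptp(P+[0,0,.24]-X*.06,down(A)); manip.wait(.2); st()
m=manip.camera_model("wrist"); im=manip.grab_frame("wrist"); cv2.imwrite("pics/w3.png",im)
for t,z in (("plunger_top",.058),("red_tab",.02),("cleat",.056),("fence",.056),("nest",.056)):
    for r in manip.spot_point("wrist",t)[:2]: q=at_z("wrist",r["point"],z,m); print(t,round(r["conf"],2),r["point"],q,"XY",q@X,q@Y)
E
```

```text
released t 10.97 p [0.5106 0.0082 0.0735] fXYZ [-0.9551 -1.0934 -1.3209] open 1.0 grip 0.0
plunger_top 0.8 [414.8, 198.7] [0.4955 0.0716 0.058 ] 0.16243141642435144
red_tab 0.96 [400.0, 162.7] [0.4779 0.0739 0.02  ] 0.16144274320879967
brass 516 400 426 185 209 [0.4941 0.0705 0.058 ] 0.16114566679818837
tab 690 379 424 150 170 [0.4761 0.0752 0.02  ] 0.1624439089652034
 t 13.99 p [0.4713 0.0155 0.2389] fXYZ [ 0.882  -1.186   1.3057] open 0.006 grip 0.0
plunger_top 0.9 [371.2, 193.3] [0.4961 0.0719 0.058 ] XY 0.4741342864063575 0.16284189449832143
red_tab 0.9 [368.0, 174.7] [0.4804 0.076  0.02  ] XY 0.45786888149477284 0.1639666294434438
cleat 0.92 [246.7, 116.7] [ 0.3767 -0.0587  0.056 ] XY 0.38104250180781507 0.012306066195323116
cleat 0.68 [323.3, 292.4] [ 0.6275 -0.0144  0.056 ] XY 0.6192095341423774 0.10250694175893964
```

View pics/w3.png

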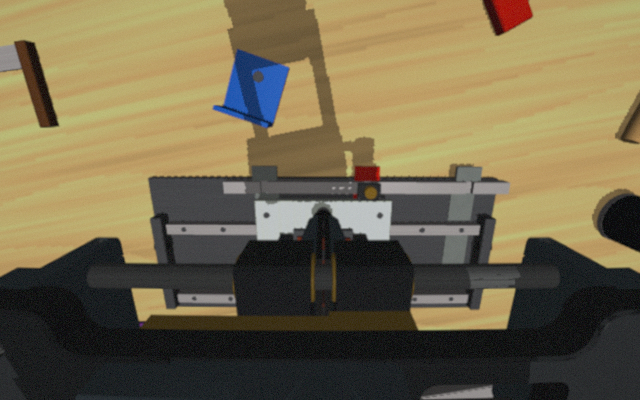

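The wrist picture shows the plunger at (371,192) right by the tab at (368,175), so the carriage sits in the detent (within about 1 mm). Next I lower the closed fingers behind the upright leg and press gently.

```bash
cat >> h.py <<'E'
def F(n=8):
    fs=[]
    for _ in range(n): manip.wait(.02); fs.append(manip.get_state()["force"])
    f=np.mean(fs,0); return np.array([f@X,f@Y,f[2]])
E
python3 - <<'E'
from h import *
at=lambda x,y,z: X*x+Y*y+np.array([0,0,z])
manip.move_ptp(at(.5765,.1024,.15),down(A))
hit=manip.move_l(at(.5765,.1024,.079),speed=.07,stop_force=8); s=st(("down",hit))
if not hit:
    manip.wait(.3); b=F(10); print("bias",b)
    hit=manip.move_l(at(.625,.1024,.079),speed=.02,stop_force=5); s=st(("push",hit)); p=np.array(s["ee_pos"])
    print("X",p@X,"F",F(10)-b)
    np.save("bias.npy",b)
    m=manip.camera_model("top"); im=manip.grab_frame("top"); cv2.imwrite("pics/t4.png",cv2.resize(im[130:240,230:430],None,fx=4,fy=4,interpolation=cv2.INTER_CUBIC))
E
```

```text
('down', False) t 16.1 p [ 0.5859 -0.0066  0.0795] fXYZ [ 0.5149 -0.2115 -0.5488] open 0.006 grip 0.0
bias [ 0.2601 -0.0717 -0.2846]
('push', True) t 18.22 p [ 0.6204 -0.0133  0.0783] fXYZ [1.0835 0.6585 0.4469] open 0.003 grip 0.0
X 0.6120203317790226 F [-0.3477  0.3431  0.1758]
```

```bash
python3 - <<'E'
from h import *
at=lambda x,y,z: X*x+Y*y+np.array([0,0,z])
b=np.load("bias.npy"); x=np.array(manip.get_state()["ee_pos"])@X
for i in range(14):
    x+=.0005; manip.move_l(at(x,.1024,.079),speed=.01); manip.wait(.1)
    f=F(8)-b; p=np.array(manip.get_state()["ee_pos"]); print(round(x,4),round(p@X,4),round(p@Y,4),f)
    if f[0]<-7: break
st()
E
```

```text
0.6118 0.6118 0.1024 [-0.4839  0.0478  0.5144]
0.6123 0.6122 0.1024 [-0.6554 -0.1935  0.5304]
0.6128 0.6124 0.1024 [-1.9863  0.2548  1.1719]
0.6133 0.6124 0.1024 [-5.6628  0.1834  3.254 ]
0.6138 0.6124 0.1024 [-6.634   0.139   4.3059]
0.6143 0.6125 0.1024 [-7.565   0.2908  4.8589]
 t 21.35 p [ 0.6208 -0.0133  0.079 ] fXYZ [-6.6514  0.3681  4.7649] open 0.005 grip 3.8243484869599342
```

View pics/t4.png

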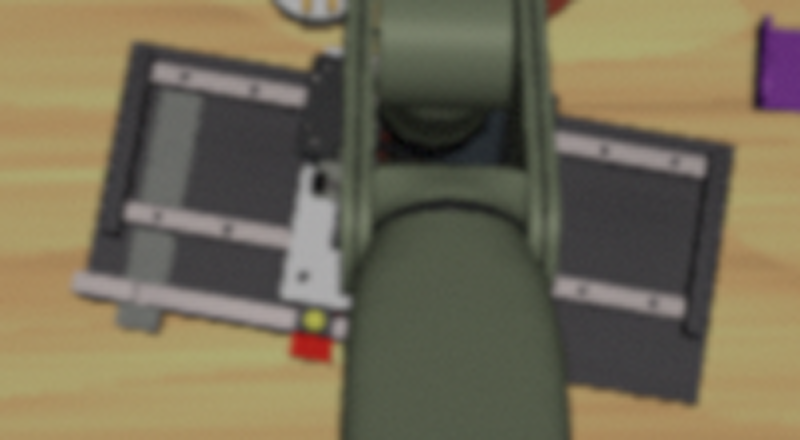

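The top crop shows the plunger (315,320) right above the red tab (312,347), so the carriage is in the detent. Contact with the rigid fence is at X = 0.6124. The tool also presses down with about 5 N, so I'll relieve that in z and bring the push up to about 12 N.

```bash
python3 - <<'E'
from h import *
at=lambda x,y,z: X*x+Y*y+np.array([0,0,z])
b=np.load("bias.npy"); x=.6143; z=.079
for i in range(16):
    f=F(6)-b
    if -13.5<f[0]<-11.5 and abs(f[2])<2.5: break
    if f[2]>2: z+=.0002
    elif f[2]<-2: z-=.0002
    if f[0]>-11.5: x+=.0004
    elif f[0]<-13.5: x-=.0004
    manip.move_l(at(x,.1024,z),speed=.01); manip.wait(.1)
    p=np.array(manip.get_state()["ee_pos"]); print(round(x,4),round(z,4),round(p@X,4),round(p[2],4),f)
manip.wait(.5); print(x,z,F(15)-b); st()
E
```

```text
0.6147 0.0792 0.6124 0.079 [-7.8735  0.0918  5.4478]
0.6151 0.0794 0.6124 0.079 [-8.7386 -0.0438  4.8907]
0.6155 0.0796 0.6124 0.079 [-9.1113  0.2974  4.8868]
0.6159 0.0798 0.6124 0.079 [-9.7031  0.4532  4.6304]
0.6163 0.08 0.6124 0.0791 [-10.2737   0.687    4.3479]
0.6167 0.0802 0.6124 0.0791 [-10.8145   0.376    4.0122]
0.6167 0.0804 0.6124 0.0791 [-11.6917   0.7542   4.178 ]
0.6171 0.0806 0.6124 0.0791 [-11.0703   0.762    3.0936]
0.6171 0.0808 0.6124 0.0792 [-11.593    0.8208   2.7108]
0.6170999999999996 0.08080000000000005 [-11.3939   0.8206   1.9662]
 t 26.25 p [ 0.6207 -0.0133  0.0791] fXYZ [-11.5581   0.6269   1.4376] open 0.005 grip 5.582393780350685
```

```bash
python3 - <<'E'
from h import *
at=lambda x,y,z: X*x+Y*y+np.array([0,0,z])
b=np.load("bias.npy")
manip.move_l(at(.6179,.1024,.081),speed=.01); manip.wait(.5); print(F(15)-b); manip.wait(.7); print(F(15)-b); st()
im=manip.grab_frame("side"); cv2.imwrite("pics/s5.png",cv2.resize(im[150:250,270:410],None,fx=5.5,fy=5.5,interpolation=cv2.INTER_CUBIC))
for t in("cleat","fence"):
    for r in manip.spot_point("side",t)[:3]: q=at_z("side",r["point"],.056); print(t,round(r["conf"],2),r["point"],q@X,q@Y)
E
```

```text
[-12.4744   0.8274   2.2432]
[-13.0268   0.7947   2.4499]
 t 28.2 p [ 0.6207 -0.0133  0.0792] fXYZ [-13.1134   0.6355   2.3782] open 0.006 grip 6.350611746311188
cleat 0.91 [426.8, 252.7] 0.6973062087557116 -0.20048386002315677
cleat 0.81 [291.7, 258.2] 0.3589492709068115 -0.05472408825011352
cleat 0.66 [352.0, 204.6] 0.6358298878242645 0.10103619634977683
```

View pics/s5.png

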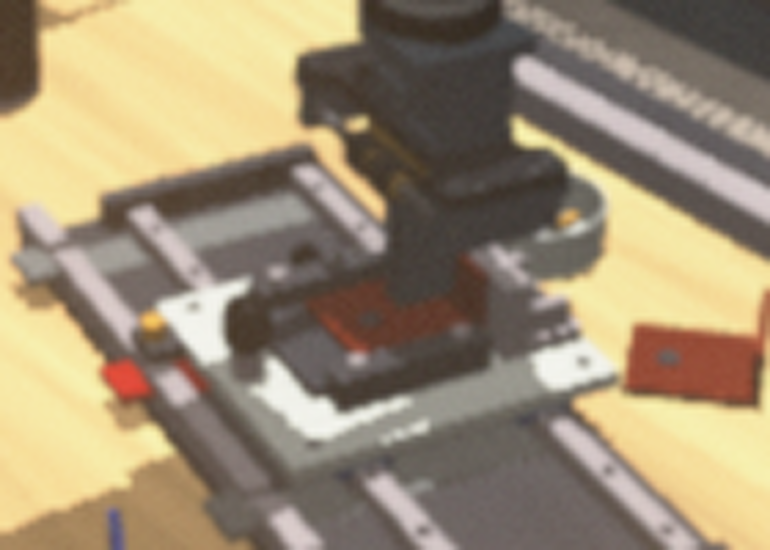

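The side crop shows the cleat's upright leg (470,290) flat against the fence (500,300), the fingers against its inner face, and the plunger (153,325) at the red tab (125,380). The force is steady at about 13 N, so I'm handing in.

```bash
python3 -c "
from h import *
print(F(5)-np.load('bias.npy')); print(manip.hand_in())"
```

```text
[-12.8945   0.9422   2.3747]
the job is handed in; nothing more can be done
None
```

I handed the job in with the carriage in the tacking detent (plunger within about 1 mm of the red tab) and the cleat flat against the fence, still held by a steady finger push of about 13 N; the verdict was not shown.

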